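# Set a dental plaster vibrator to stage six and start it

## Task

The closed, filled flask is already standing on the plate of the plaster vibrator; set the machine going at intensity six. With a fingertip against its pointer, push the intensity dial round clockwise, click by click, until it rests on the sixth click from its off stop; only then press the long start key fully down and let it come up again. Push the dial gently, without pinching or forcing it, leave the round key alone, and leave the flask and everything else on the bench where it stands.

Things in the scene. Friction and masses are not known exactly. Their poses are not given: they have to be found in the camera images.
- vibrator: Plaster vibrator on suction feet, fixed: white, 300 mm deep (x), 260 mm wide (y). Origin on the bench under it; x to its rear, y to its left, z up. Front part, x -160 to -20 mm: the grey control deck, 52 mm high in front rising to 72 mm (0.14 rad slope). Behind it, x -20 to 140 mm, the housing, 85 mm high, with the black rubber-topped plate: top at 103 mm, front edge at x = -16 mm
- dial_axis (a point): Point where the intensity dial's axis meets the deck's surface, on the deck's left half, 75 mm in front of the housing. Axes, which do not turn with the dial: z out of the sloping deck along the dial's axis, x up the slope to the machine's rear, y to its left. White marks on the deck 41 to 53 mm from it: a small ring at off, then eight bars that grow clockwise
- dial (a joint): Dial angle in rad: 0 at the off stop, growing clockwise seen from above. 9 click positions pi/6 (30 degrees) apart, to a stop at click 8. The sixth click is 3.1416. In the dial_axis frame the pointer points at 120 - 30 n degrees from x towards y at click n (click 4: along x; sixth: -60 degrees). Starts on one of clicks 0 to 3
- dial_knob: The black dial that turns: disc 60 mm across, top 10.5 mm above the deck, 16 mm hub, one pointer bar 11 mm wide from the hub to 36 mm from the axis, from 10 to 31 mm above the deck, white line on top. Origin on the axis at the deck's surface; x outward along the pointer, z out of the deck. Sprung clicks: 2 to 4 N at the bar; past half way it springs on to the next click, let go before it falls back
- start_key_top (a point): Centre of the top face of the start key: the large white oblong key on the deck's right half, 26 mm (x) by 42 mm (y), standing 9 mm above the deck; z square out of the deck
- start_key (a joint): Travel of the start key in m: 0 up, 0.004 fully down (square into the deck); a spring returns it, about 4 N to press fully
- round_key_top (a point): Centre of the top of the round key, 20 mm across and 4 mm above the deck, 55 mm to the right of the start key; not to be pressed
- round_key (a joint): Travel of the round key in m: 0 up, 0.003 down
- flask: Closed metal flask, 74 mm across and 66 mm high, standing loose on the rubber plate; origin at the centre of its underside, z up
- bowl: Rubber mixing bowl, 116 mm across and 75 mm high, on the bench to the left of the vibrator; origin at the centre of its underside
- spatula: Plaster spatula with a wooden handle, 232 mm long, 24 mm wide and 20 mm high, lying on the bench along the vibrator's front edge; origin at mid length on its underside, x along it
- model: Stone model of a dental arch, 62 x 68 x 29 mm, on the bench to the right of the vibrator; origin at the centre of its underside
- bottle: White bottle, 48 mm across and 115 mm high, on the bench to the right of the vibrator; origin at the centre of its underside
Not all that is in view belongs to the job. There is more than one size of the flask; the one meant has the size given above.

How it is judged:
On the way, in this order (a step that is already met when the one before it is completed fails the run):
1. the dial rests on the sixth click (value of joint dial between 2.9916 and 3.2916 rad and velocity of joint dial between -0.3 and 0.3 rad/s), for 0.3 s.
2. with the dial on six, the start key is pressed down (value of joint dial between 2.9916 and 3.2916 rad and value of joint start_key above 0.003 m), for 0.05 s.
3. the start key has come up again (value of joint dial between 2.9916 and 3.2916 rad and value of joint start_key below 0.001 m), for 0.1 s.
At the end, for the whole second after the job is handed in: The dial rests within 0.15 rad of its sixth click (3.1416 rad), the start key has been pressed at least 3 mm after that and is up again (within 1 mm), the round key is up, and the flask still stands upright on the plate within 12 mm of where it was (all of step 3 and value of joint round_key below 0.001 m and z of flask in the frame of vibrator between 0.098 and 0.108 m and angle between flask's own z axis and vertical below 0.1 rad and linear speed of flask below 0.02 m/s and distance of flask from where it was at the start of the episode below 0.012 m); the robot touches nothing.
It fails at once if the start key was pressed (over 2 mm) while the dial was not on the sixth click (value of joint start_key above 0.002 m and not (value of joint dial between 2.9916 and 3.2916 rad)).
It fails at once if the round key was pressed (over 1.5 mm) (value of joint round_key above 0.0015 m).
It fails at once if the dial was forced or gripped (over 15 N) (contact force between the fingers and dial_knob above 15 N).
It fails at once if the flask was shifted, lifted or carried (over 12 mm) (distance of flask from where it was at the start of the episode above 0.012 m).
It fails at once if another thing on the bench was shifted or lifted (over 15 mm) (distance of any of bowl, spatula, model, bottle from where it was at the start of the episode above 0.015 m).
It also fails if it takes over 61 s, if anything falls off the work surface, if the arm or the gripper's body presses on something with over 40 N, if the wrist force passes 120 N, or if a joint passes its speed limit or range.

## Robot

A 6-joint arm with a two-finger parallel gripper is mounted at the origin on the work surface. World frame = base frame: x ahead of the robot, y to its left, z up, the work surface at z = 0. Lengths are in m, angles in rad, forces in N, time in s.
With the tool pointing down it reaches from about 0.25 to 0.725 m from the base axis. Payload 4 kg.
Tool frame: the origin (TCP) lies between the finger pads; the fingertips stand 17 mm ahead of it and the grasp point (between the pads) lies 2 mm behind it; z points along the fingers, y is the direction in which the jaws open and shut (so a half turn about z gives the same grasp; the last joint's range is limited). The gripper opens to 85 mm and grips with 20 to 120 N. Pads are 22 mm wide; open, the fingers measure 114 mm over their backs; the gripper's body (76 mm by 85 mm) begins 54 mm behind the grasp point. The pads swing forward as they close: fully open they stand 13 mm farther back than shut.
Start: joints at [1.32, 0.241, 0.005, 1.335, 0, 1.571], TCP at [0.124, 0.484, 0.248] pointing down, gripper open.
Joint ranges: [-2.72, 2.72], [-1.05, 1.87], [-1.09, 1.28], [-1.99, 2.15], [-1.42, 1.44], [-3.14, 3.14]. Speed limits (rad/s): [2.79, 2.79, 3.14, 3.14, 3.14, 3.14].

## Interface

Orientations are given as a unit quaternion [x, y, z, w].
In Python, from workcell import readout, viewer, order gives the robot as it stands. The module is installed in compiled form; this text tells all that it offers.
- The arm moves only by the shell command python3 -m crank 'ROWS'. ROWS is text: rows parted by semicolons, each of 7 numbers parted by spaces: the shift along the tool's x, y, z in m, then the turn, a rotation vector about the tool's x, y, z in rad, then the gripper's target within -1 to 1 (shut at 1, half-way at 0, fully open at -1). A call has 1 to 20 rows; each row shifts and turns the pose as measured when the row begins, along the tool's axes as they then stand; what a row does not reach is not made up. A row lasts 1/12 s, in which the tool goes at most 41.7 mm and 7.16 degrees, less where a joint would pass 70% of its speed; a pose out of reach is approached as far as the arm can. A call with a gripper value outside its range is refused whole. The fingers move at their own pace and stop on an object; the grip force is fixed at half the most. Time passes only in rows, so rows that do not move let the fingers close. It gives the time, the measured TCP pose, the force and the opening at its end, in the units of the state.
- readout.get_obs(): the state, without advancing time (a new reading comes with each control period).
- viewer.camera(name): name is "scene" or "top" or "wrist"; returns the picture (420x560x3 uint8, red, green, blue); there is no depth.
- viewer.calibration(name): a dict with "fx", "fy", "cx", "cy" (pixels), "eye" and "rotation" of the camera in the world. Camera axes: x right, y down, z forward; pixel columns grow to the right and rows downward; lengths in m; the calibration is good to about 2 mm. A picture is of the moment at which its call begins: read the wrist's pose just before it. calibration takes no time and is no camera call; for the wrist camera it gives the pose at the moment of the call.
- order.job_done(): hands the job in, once; it reports no verdict.
The state is a dict: "clock": time; "joint_pos": joint angles; "joint_vel": joint speeds; "tau": joint torques, N m; "eef_pos": TCP position; "tool_rot": TCP orientation; "ft_force": force on the tool from outside, world axes, zero at the start; "ft_torque": the same for the moment, N m; "grip_width": finger opening in m.
Only numpy, scipy, OpenCV 4.12 (cv2) and the standard library are available. Lean on these libraries where they do the work, as an engineer would, in place of code of your own. Each camera call takes 0.05 s, during which the arm holds its last target. There are 200 camera calls.

## Working session

There is one attempt and no reset: what is moved stays moved. The work goes in short steps, Python scripts to look and compute and a shell command to move; the robot and the scene stay as the last step left them, time stands still between calls to the robot, and variables do not carry over. Pictures are saved under pics/ and viewed, about 8 in all and at most 12, crops included, and the job is handed in when it is done.

```bash
mkdir -p pics
python3 - <<'E'
from workcell import readout, viewer
import cv2, numpy as np
print({k:np.round(v,3).tolist() for k,v in readout.get_obs().items()})
for n in ("top","scene"):
    im=viewer.camera(n); cv2.imwrite(f"pics/{n}0.png",im[:,:,::-1]); c=viewer.calibration(n); print(n,{k:np.round(v,4).tolist() for k,v in c.items()})
E
```

```text
{'clock': 0.0, 'joint_pos': [1.32, 0.241, 0.004, 1.335, -0.0, 1.571], 'joint_vel': [-0.001, -0.001, 0.001, -0.0, 0.0, -0.001], 'tau': [0.0, -37.232, 25.241, 0.017, -0.0, -0.0], 'eef_pos': [0.124, 0.484, 0.247], 'tool_rot': [0.125, 0.992, -0.001, -0.0], 'ft_force': [0.747, 0.092, -0.241], 'ft_torque': [-0.014, 0.045, -0.015], 'grip_width': 0.086}
top {'fx': 440.9807, 'fy': 440.9807, 'cx': 280.309, 'cy': 211.4488, 'eye': [0.3977, 0.076, 1.1846], 'rotation': [0.7096, -0.6985, 0.0679, -0.0628]}
scene {'fx': 492.5524, 'fy': 492.5524, 'cx': 281.1428, 'cy': 218.5265, 'eye': [1.1698, -0.6874, 0.8282], 'rotation': [0.8521, 0.2823, -0.1331, -0.42]}
```

View pics/top0.png

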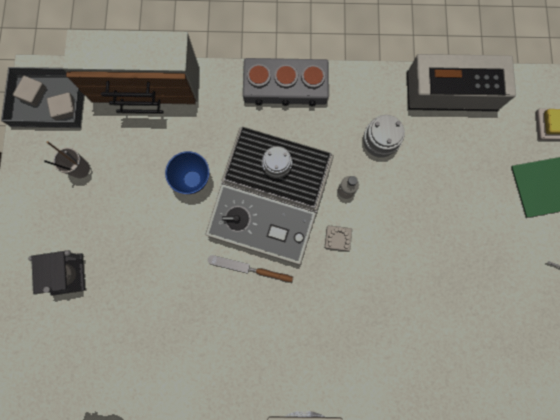

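View pics/scene0.png

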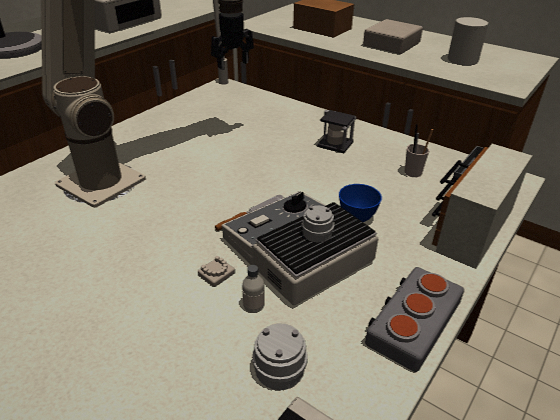

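The top view shows the vibrator near (270,195), with the dial at (236,218), the oblong start key at (278,233) and the round key at (299,238). The small flask stands on the plate at (277,161). A larger flask on the bench at (384,135) is the decoy. Next I'll crop in close.

```bash
cat > h.py <<'E'
import numpy as np, cv2
from workcell import readout, viewer
from scipy.spatial.transform import Rotation as R
def ray(c,u,v):
    d=R.from_quat(c["rotation"]).as_matrix()@np.array([(u-c["cx"])/c["fx"],(v-c["cy"])/c["fy"],1.]) 
    return np.array(c["eye"]),d
def onz(c,u,v,z):
    e,d=ray(c,u,v); return e+d*(z-e[2])/d[2]
def proj(c,p):
    q=R.from_quat(c["rotation"]).as_matrix().T@(np.array(p)-np.array(c["eye"])); return np.array([c["cx"]+c["fx"]*q[0]/q[2],c["cy"]+c["fy"]*q[1]/q[2]])
E
python3 - <<'E'
from h import *
im=cv2.imread("pics/top0.png"); x0,y0=200,125
cv2.imwrite("pics/topc.png",cv2.resize(im[y0:y0+150,x0:x0+145],None,fx=5,fy=4,interpolation=cv2.INTER_CUBIC) if 0 else cv2.resize(im[y0:y0+145,x0:x0+145],None,fx=4,fy=4,interpolation=cv2.INTER_CUBIC))
c=viewer.calibration("top")
for n,u,v,z in [("dial",236,218,.07),("key",278,233,.07),("round",299,238,.07),("flask",277,161,.15)]: print(n,onz(c,u,v,z).round(4))
E
```

```text
dial [0.5876 0.1828 0.07  ]
key [0.5506 0.0746 0.07  ]
round [0.5386 0.0209 0.07  ]
flask [0.7166 0.0799 0.15  ]
```

View pics/topc.png

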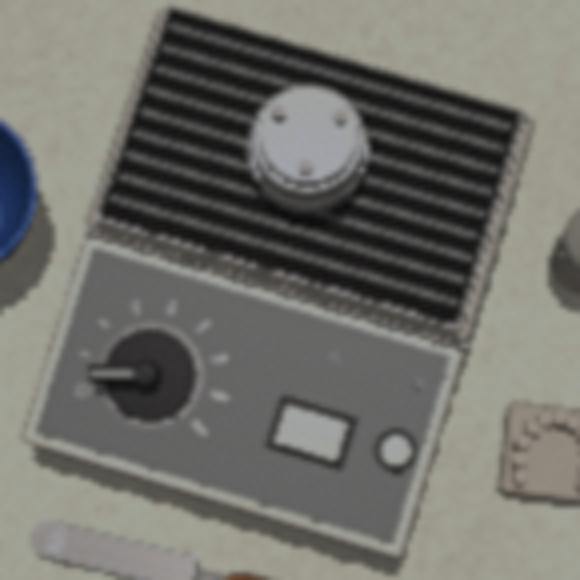

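Run:
```python
from h import *
o=readout.get_obs(); c=viewer.calibration("wrist"); T=R.from_quat(o["tool_rot"]).as_matrix()
Rc=R.from_quat(c["rotation"]).as_matrix()
print("cam in tool", (T.T@(np.array(c["eye"])-o["eef_pos"])).round(4)); print((T.T@Rc).round(3), c["fx"])
t=viewer.calibration("top")
f=lambda u,v,z:onz(t,200+u/4-.375,125+v/4-.375,z)
# marks at deck level
m={0:(84,392),1:(85,355),2:(104,323),3:(137,307),4:(171,306),5:(204,325),6:(220,357),7:(218,396),8:(200,427)}
yaw=-.218
P=np.array([f(*m[n],.062)[:2] for n in m])
A=np.c_[2*P,np.ones(9)]; s=np.linalg.lstsq(A,(P**2).sum(1),rcond=None)[0]; ctr=s[:2]; print("ctr",ctr, "r",np.hypot(*(P-ctr).T).round(4))
a=np.degrees(np.arctan2(*(P-ctr).T[::-1])); print("yaw est", [round(x-(120-30*n),1) for n,x in zip(m,a)])
h,tp=f(150,374,.09),f(91,373,.09); d=(tp-h)[:2]; print("pointer ang",np.degrees(np.arctan2(d[1],d[0])),np.hypot(*d))
k,r=f(312,432,.069),f(395,450,.065); print("key",k,"round",r,np.degrees(np.arctan2(*(k-r)[:2][::-1]))-90)
```

```text
cam in tool [ 7.300e-02 -1.000e-04 -1.254e-01]
[[ 0.    -0.959 -0.284]
 [ 1.     0.     0.001]
 [-0.    -0.284  0.959]] 358.14672793871904
ctr [0.58884584 0.1791536 ] r [0.0453 0.0454 0.0461 0.0452 0.0461 0.046  0.0449 0.0449 0.0466]
yaw est [np.float64(-13.8), np.float64(-14.7), np.float64(-15.4), np.float64(-15.4), np.float64(-13.4), np.float64(-14.9), np.float64(-14.9), np.float64(-18.0), np.float64(-17.1)]
pointer ang 89.96136953199206 0.03709135444298473
key [0.55164169 0.07553699 0.069     ] round [0.54145808 0.02231569 0.065     ] -10.832306566062726
```

```bash
python3 -m crank '-.033 -.0113 -.001 0 0 0 1;-.033 -.0113 -.001 0 0 0 1;-.033 -.0113 -.001 0 0 0 1;-.033 -.0113 -.001 0 0 0 1;-.033 -.0113 -.001 0 0 0 1;-.033 -.0113 -.001 0 0 0 1;-.033 -.0113 -.001 0 0 0 1;-.033 -.0113 -.001 0 0 0 1;-.033 -.0113 -.001 0 0 0 1;-.033 -.0113 -.001 0 0 0 1;-.033 -.0113 -.001 0 0 0 1;-.033 -.0113 -.001 0 0 0 1;-.033 -.0113 -.001 0 0 0 1;-.033 -.0113 -.001 0 0 0 1;-.033 -.0113 -.001 0 0 0 1;-.033 -.0113 -.001 0 0 0 1'
python3 -m crank '0 0 0 0 0 -.12 1;0 0 0 0 0 -.12 1;0 0 0 0 0 -.12 1;0 0 0 0 0 -.12 1;0 0 0 0 0 -.12 1;0 0 0 0 0 -.12 1;0 0 0 0 0 -.12 1;0 0 0 0 0 -.12 1;0 0 0 0 0 -.12 1;0 0 0 0 0 -.12 1;0 0 0 0 0 -.12 1;0 0 0 0 0 -.12 1;0 0 0 0 0 -.12 1;0 0 0 0 0 -.12 1;0 0 0 0 0 -.12 1;0 0 0 0 0 0 1'
python3 - <<'E'
from h import *
o=readout.get_obs(); print({k:np.round(v,3).tolist() for k,v in o.items()})
c=viewer.calibration("wrist"); im=viewer.camera("wrist"); cv2.imwrite("pics/w1.png",im[:,:,::-1]); import json; json.dump({k:np.array(v).tolist() for k,v in c.items()},open("w1.json","w"))
E
```

```text
clock: 1.43
eef_pos: [0.6043, 0.1681, 0.2543]
tool_rot: [0.117, 0.993, -0.006, -0.007]
ft_force: [0.2, 1.2, -0.3]
grip_width: 0.0002
clock: 2.77
eef_pos: [0.6072, 0.1577, 0.2365]
tool_rot: [0.728, -0.685, -0.008, 0.021]
ft_force: [0.4, 0.5, -0.9]
grip_width: -0.0001
{'clock': 2.767, 'joint_pos': [0.258, 0.543, 0.423, 1.494, -0.008, -1.374], 'joint_vel': [-0.001, 0.008, -0.007, 0.0, 0.001, 0.083], 'tau': [0.001, -51.46, 25.483, 0.329, -0.025, -0.779], 'eef_pos': [0.607, 0.158, 0.237], 'tool_rot': [0.728, -0.685, -0.008, 0.021], 'ft_force': [0.375, 0.501, -0.855], 'ft_torque': [0.063, -0.016, -0.015], 'grip_width': -0.0}
```

View pics/w1.png

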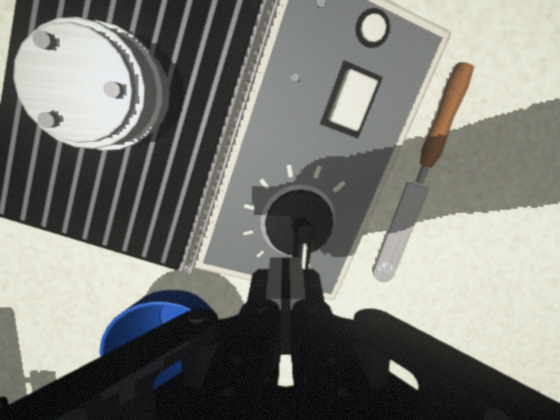

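The wrist view shows the dial at (298,220) with its white line near (305,255), pointing towards the fingers and partly hidden by them. The start key is at (353,98), the round key at (373,28) and the flask at (80,80). I'll back off along tool -x to uncover the pointer.

```bash
python3 -m crank '-.03 .018 0 0 0 0 1;-.03 .018 0 0 0 0 1;0 0 0 0 0 0 1;0 0 0 0 0 0 1'
python3 - <<'E'
from h import *
o=readout.get_obs(); T=R.from_quat(o["tool_rot"]).as_matrix(); print(T.round(3),o["joint_pos"][5])
c=viewer.calibration("wrist"); im=viewer.camera("wrist")[:,:,::-1]; import json; json.dump({k:np.array(v).tolist() for k,v in c.items()},open("w2.json","w"))
cv2.imwrite("pics/w2full.png",im)
p=proj(c,[.589,.179,.075]).astype(int); print(p); x0,y0=max(p[0]-70,0),max(p[1]-90,0)
cr=cv2.resize(im[y0:y0+190,x0:x0+200],None,fx=3,fy=3,interpolation=cv2.INTER_CUBIC)
cr=(255*(cr/255.)**.5).astype(np.uint8); print(x0,y0); cv2.imwrite("pics/w2.png",cr)
E
```

```text
clock: 3.15
eef_pos: [0.5671, 0.2157, 0.2346]
tool_rot: [0.721, -0.693, -0.009, 0.022]
ft_force: [0.9, -0.8, 0.6]
grip_width: -0.0002
[[ 0.04  -0.998 -0.043]
 [-0.999 -0.039 -0.02 ]
 [ 0.018  0.044 -0.999]] -1.2452293243070438
[249 153]
179 63
```

View pics/w2.png

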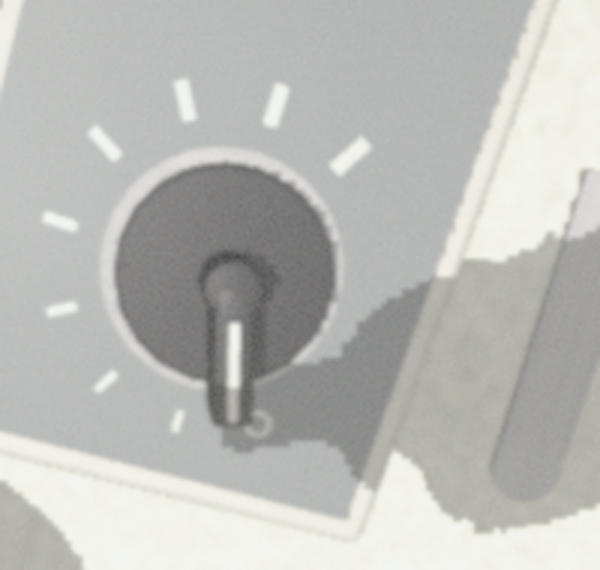

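```bash
cat >> h.py <<'E'
def deck(yaw,ctr,z0=.0613):
    Rd=R.from_euler("z",yaw)*R.from_euler("y",-.14); return Rd.as_matrix(), np.r_[ctr[:2],z0]
def ondeck(c,u,v,D,h):
    M,p=D; e,d=ray(c,u,v); n=M[:,2]; return M.T@(e+d*((p+n*h-e)@n)/(d@n)-p)
E
python3 - <<'E'
from h import *; import json
from scipy.optimize import least_squares
w=json.load(open("w2.json")); t=viewer.calibration("top")
mw={0:(258,424),1:(178,421),2:(106,381),3:(62,310),4:(60,221),5:(105,143),6:(185,101),7:(276,106),8:(351,156)}
mt={0:(84,392),1:(85,355),2:(104,323),3:(137,307),4:(171,306),5:(204,325),6:(220,357),7:(218,396),8:(200,427)}
pw=lambda u,v:(179+u/3-1/3,63+v/3-1/3); pt=lambda u,v:(200+u/4-.375,125+v/4-.375)
# 3rd: key centre/round from w1 handled later
for c,m,px in ((w,mw,pw),(t,mt,pt)):
    def f(x):
        M,p=deck(x[0],x[1:3]); out=[]
        for n,q in m.items():
            a=np.radians(120-30*n); rr=x[3] if n else x[4]
            out+=list(proj(c,p+M@[rr*np.cos(a),rr*np.sin(a),0])-px(*q))
        return out
    s=least_squares(f,[-.22,.589,.179,.047,.047]); print(s.x.round(4),"rms px",np.sqrt(2*s.cost/18).round(2))
    D=deck(s.x[0],s.x[1:3])
    hp=(((235,322),(233,420)) if c is w else ((150,374),(91,373)))
    a,b=[ondeck(c,*px(*q),D,.031) for q in hp]; print("line",a.round(4),b.round(4),"ang",np.degrees(np.arctan2(*(b-a)[:2][::-1])))
    if c is w: X=s.x
D=deck(X[0],X[1:3]); w1=json.load(open("w1.json"))
for n,q,h in (("key",(353,98),.009),("round",(373,27),.004)): 
    print(n,ondeck(w1,*q,D,h).round(4), "top:",ondeck(t,*pt(*((312,432) if n=="key" else (395,450))),D,h).round(4))
E
```

```text
[-0.2814  0.5865  0.1798  0.0457  0.0455] rms px 0.43
line [-0.002   0.0079  0.031 ] [-0.0091  0.0326  0.031 ] ang 106.10153840204252
[-0.2752  0.5883  0.1795  0.0457  0.0453] rms px 0.22
line [ 0.0002 -0.0029  0.031 ] [-0.0097  0.033   0.031 ] ang 105.51218745804964
key [-0.0034 -0.1109  0.009 ] top: [-0.0034 -0.1098  0.009 ]
round [ 0.0004 -0.1643  0.004 ] top: [ 0.001  -0.1638  0.004 ]
```

Run:
```python
from h import *; import json
w=json.load(open("w2.json")); w1=json.load(open("w1.json")); t=viewer.calibration("top")
pw=lambda u,v:(179+u/3-1/3,63+v/3-1/3); pt=lambda u,v:(200+u/4-.375,125+v/4-.375)
D=deck(-.28,[.5875,.1797])
def show(nm,c,a,b,h=0):
    a,b=ondeck(c,*a,D,h),ondeck(c,*b,D,h); d=b-a; print(nm,(a*1e3).round(1)[:2],(b*1e3).round(1)[:2],"ang",np.degrees(np.arctan2(d[1],d[0])).round(1))
show("w2 left edge",w,pw(0,440),pw(350,532)); show("w2 front",w,pw(350,532),pw(548,0))
show("w1 right",w1,(374,0),(450,34)); show("w1 front",w1,(450,34),(332,297)); show("w1 rear",w1,(287,0),(203,265))
show("top front",t,pt(30,440),pt(397,552)); show("top rear",t,pt(93,240),pt(465,350)); show("top left",t,pt(30,440),pt(93,240)); show("top right",t,pt(397,552),pt(465,350))
show("top key front",t,pt(270,446),pt(345,467),.0);show("top key rear",t,pt(284,400),pt(355,417),.0)
```

```text
w2 left edge [45.4 63.4] [-60.8  64.9] ang 179.2
w2 front [-60.8  64.9] [-63.  -95.5] ang -90.8
w1 right [   4.7 -182.8] [ -65.4 -185. ] ang -178.2
w1 front [ -65.4 -185. ] [-60.9  64.7] ang 89.0
w1 rear [  66.8 -157.8] [66.6 62.8] ang 90.1
top front [-62.2  63.2] [ -62.2 -183.9] ang -90.0
top rear [73.3 62.4] [  74.2 -188.6] ang -89.8
top left [-62.2  63.2] [73.3 62.4] ang -0.3
top right [ -62.2 -183.9] [  74.2 -188.6] ang -2.0
top key front [-21.  -86.4] [ -20.  -136.5] ang -88.8
top key rear [  9.9 -86.5] [  12.6 -133.4] ang -86.7
```

The marks and deck edges agree in both views: yaw is about -0.278 and the axis is at about (0.5875, 0.1797). The pointer reads about 106° in the deck frame, roughly midway between off (120°) and click 1 (90°). I'll check that again after the first push. Next I'll set up a helper and approach.

```bash
cat >> h.py <<'E'
D=deck(-.278,[.5875,.1797])
def goal(tipdeck,a,o=None):
    """tip position in deck frame (m), a: deck angle of tool -x (deg). prints shift/turn in tool axes"""
    o=o or readout.get_obs(); M,p=D; T=R.from_quat(o["tool_rot"]).as_matrix(); c,s=np.cos(np.radians(a)),np.sin(np.radians(a))
    G=M@np.array([[-c,-s,0],[-s,c,0],[0,0,-1]]); tcp=p+M@np.array(tipdeck)-G[:,2]*.017
    print("shift",(T.T@(tcp-np.array(o["eef_pos"]))).round(4),"turn",R.from_matrix(T.T@G).as_rotvec().round(4))
def polar(a,rho,s,h):
    c,d=np.cos(np.radians(a)),np.sin(np.radians(a)); return [rho*c-s*d, rho*d+s*c, h]
def where(a=None):
    o=readout.get_obs(); M,p=D; T=R.from_quat(o["tool_rot"]).as_matrix(); q=M.T@(np.array(o["eef_pos"])+T[:,2]*.017-p); X=M.T@-T[:,0]
    a_t=np.degrees(np.arctan2(X[1],X[0])); b=np.radians(a_t if a is None else a)
    print("t",round(float(o["clock"]),2),"tip deck mm",(q*1e3).round(1),"tool ang",a_t.round(1),"rho,s mm",(1e3*np.array([q[0]*np.cos(b)+q[1]*np.sin(b),-q[0]*np.sin(b)+q[1]*np.cos(b)])).round(1),"F deck",(M.T@np.array(o["ft_force"])).round(1),"q6",round(float(o["joint_pos"][5]),2),"tilt",(M.T@T[:,2]).round(3))
E
python3 -c "
from h import *
where(); goal(polar(106,.027,.030,.080),106)"
```

```text
t 3.2 tip deck mm [ -8.1  28.7 159. ] tool ang 108.2 rho,s mm [29.8 -1.2] F deck [-0.8  1.  -0.1] q6 -1.25 tilt [-0.176 -0.03  -0.984]
shift [0.0033 0.0188 0.0833] turn [0.1781 0.0231 0.0406]
```

```bash
python3 -m crank '.001 .005 .02 .045 .006 .01 1;.001 .005 .02 .045 .006 .01 1;.001 .005 .02 .045 .006 .01 1;.001 .005 .02 .045 .006 .01 1;0 0 0 0 0 0 1;0 0 0 0 0 0 1'
python3 -c "
from h import *
where(); goal(polar(106,.027,.030,.018),106)"
```

```text
clock: 3.7
eef_pos: [0.551, 0.205, 0.1512]
tool_rot: [-0.7, 0.71, -0.066, 0.036]
ft_force: [0.0, 1.6, 1.2]
grip_width: -0.0003
t 3.7 tip deck mm [-28.9  14.3  77.9] tool ang 105.1 rho,s mm [21.3 24.2] F deck [-0.2  1.6  1.3] q6 -1.16 tilt [ 0.011 -0.001 -1.   ]
shift [-0.0054  0.0067  0.0598] turn [-0.0099 -0.0041 -0.0149]
```

```bash
python3 -m crank '-.003 .004 .01 -.01 -.004 -.015 1;-.003 .004 .012 0 0 0 1;0 0 .012 0 0 0 1;0 0 .01 0 0 0 1;0 0 .006 0 0 0 1;0 0 0.005 0 0 0 1;0 0 0 0 0 0 1;0 0 0 0 0 0 1'
python3 -c "
from h import *
where(); goal(polar(106,.027,.030,.016),106)
im=viewer.camera('wrist')[:,:,::-1]; cv2.imwrite('pics/w3.png',im)"
```

```text
clock: 4.37
eef_pos: [0.5641, 0.2116, 0.1006]
tool_rot: [-0.704, 0.706, -0.062, 0.041]
ft_force: [0.4, 0.3, 0.7]
grip_width: 0.0002
t 4.37 tip deck mm [-25.3  24.4  26.2] tool ang 105.7 rho,s mm [30.4 17.7] F deck [0.4 0.4 0.7] q6 -1.17 tilt [ 0.008  0.011 -1.   ]
shift [0.0035 0.0123 0.0101] turn [-0.0108  0.0081 -0.0048]
```

View pics/w3.png

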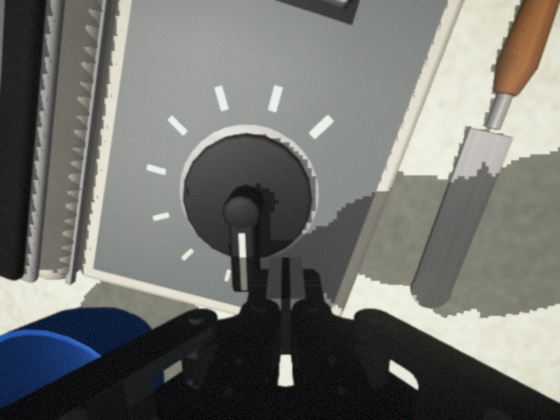

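The view shows the closed fingertip at (286,280), just to the ccw side of the pointer at (243,255), with a clear gap. Next I'll lower to pushing height.

```bash
python3 -m crank '.001 .002 .005 0 0 0 1;.001 .002 .005 0 0 0 1;0 0 0 0 0 0 1;0 0 0 0 0 0 1'
python3 -c "
from h import *
where(); goal(polar(106,.027,.013,.016),106)"
```

```text
clock: 4.75
eef_pos: [0.562, 0.2094, 0.0908]
tool_rot: [-0.704, 0.706, -0.062, 0.042]
ft_force: [-0.2, -0.2, -0.4]
grip_width: 0.0002
t 4.75 tip deck mm [-28.1  21.8  16.8] tool ang 105.7 rho,s mm [28.6 21.1] F deck [-0.2 -0.3 -0.3] q6 -1.18 tilt [ 0.01   0.012 -1.   ]
shift [ 0.0015 -0.0082  0.0009] turn [-0.013   0.0092 -0.0048]
```

```bash
python3 -m crank '0.0005 -.002 0 0 0 0 1;0.0005 -.002 0 0 0 0 1;0 -.002 0 0 0 0 1;0 -.0015 0 0 0 0 1;0 0 0 0 0 0 1'; python3 -c "
from h import *
where(106)"; python3 -m crank '0 -.0015 0 0 0 0 1;0 -.0015 0 0 0 0 1;0 0 0 0 0 0 1'; python3 -c "
from h import *
where(106)"
```

```text
clock: 5.17
eef_pos: [0.5695, 0.2088, 0.0924]
tool_rot: [-0.704, 0.706, -0.062, 0.042]
ft_force: [0.2, -0.5, -0.4]
grip_width: -0.0003
t 5.17 tip deck mm [-20.5  23.3  17.3] tool ang 105.8 rho,s mm [28.  13.3] F deck [ 0.2 -0.4 -0.5] q6 -1.18 tilt [ 0.009  0.013 -1.   ]
clock: 5.42
eef_pos: [0.5708, 0.2086, 0.0923]
tool_rot: [-0.705, 0.706, -0.06, 0.04]
ft_force: [-2.5, -0.3, 1.6]
grip_width: -0.0003
t 5.42 tip deck mm [-19.4  23.4  17.1] tool ang 105.8 rho,s mm [27.9 12.2] F deck [-2.  -1.   1.9] q6 -1.19 tilt [ 0.005  0.012 -1.   ]
```

```bash
python3 -m crank '-.0006 -.0025 0 0 0 .05 1;-.0006 -.0025 0 0 0 .05 1;-.0006 -.0025 0 0 0 .05 1'; python3 -c "
from h import *
where(); goal(polar(90,.027,.0125,.0165),90)"
```

```text
clock: 5.67
eef_pos: [0.5757, 0.2103, 0.0929]
tool_rot: [-0.648, 0.758, -0.055, 0.043]
ft_force: [-2.7, -0.3, 0.5]
grip_width: 0.0002
t 5.67 tip deck mm [-15.1  26.4  17.1] tool ang 97.0 rho,s mm [28.  11.8] F deck [-2.4 -1.   0.9] q6 -1.03 tilt [ 0.     0.011 -1.   ]
shift [-0.0005 -0.0027  0.0006] turn [-0.0007  0.0107  0.1215]
```

```bash
python3 -m crank '-.0006 -.002 0 0 0 .05 1'|sed -n 4p;python3 -c "
from h import *
where()"; python3 -m crank '-.0006 -.002 0 0 0 .05 1'|sed -n 4p;python3 -c "
from h import *
where()";  python3 -m crank '-.0006 -.002 0 0 0 .05 1'|sed -n 4p;python3 -c "
from h import *
where()"
```

```text
ft_force: [-1.1, -0.6, -0.0]
t 5.75 tip deck mm [-13.3  27.3  17.1] tool ang 94.0 rho,s mm [28.1 11.3] F deck [-0.9 -0.9  0.1] q6 -0.98 tilt [-0.     0.011 -1.   ]
ft_force: [-0.4, -0.1, 0.1]
t 5.83 tip deck mm [-11.1  28.1  17.1] tool ang 91.0 rho,s mm [28.2 10.6] F deck [-0.3 -0.2  0.2] q6 -0.93 tilt [ 0.    0.01 -1.  ]
ft_force: [0.4, 0.3, -0.4]
t 5.92 tip deck mm [-8.5 28.9 17.2] tool ang 87.9 rho,s mm [28.6  9.6] F deck [ 0.3  0.4 -0.5] q6 -0.88 tilt [ 0.001  0.011 -1.   ]
```

```bash
python3 -m crank '0 0.003 0 0 0 0 1;0 .002 0 0 0 0 1;0 0 0 0 0 0 1'
python3 - <<'E'
from h import *; import json
where()
c=viewer.calibration("wrist"); im=viewer.camera("wrist")[:,:,::-1]; json.dump({k:np.array(v).tolist() for k,v in c.items()},open("w4.json","w"))
cv2.imwrite("pics/w4full.png",im)
p=proj(c,[.5875,.1797,.07]).astype(int); x0,y0=max(p[0]-100,0),max(p[1]-90,0); print(x0,y0)
cr=cv2.resize(im[y0:y0+190,x0:x0+200],None,fx=3,fy=3,interpolation=cv2.INTER_CUBIC); cv2.imwrite("pics/w4.png",(255*(cr/255.)**.5).astype(np.uint8))
E
```

```text
clock: 6.17
eef_pos: [0.5795, 0.2126, 0.0939]
tool_rot: [-0.587, 0.807, -0.053, 0.049]
ft_force: [-0.9, -0.8, 0.6]
grip_width: 0.0
t 6.17 tip deck mm [-11.9  29.6  17.6] tool ang 88.0 rho,s mm [29.2 13. ] F deck [-0.5 -1.   0.7] q6 -0.87 tilt [ 0.005  0.012 -1.   ]
151 117
```

View pics/w4.png

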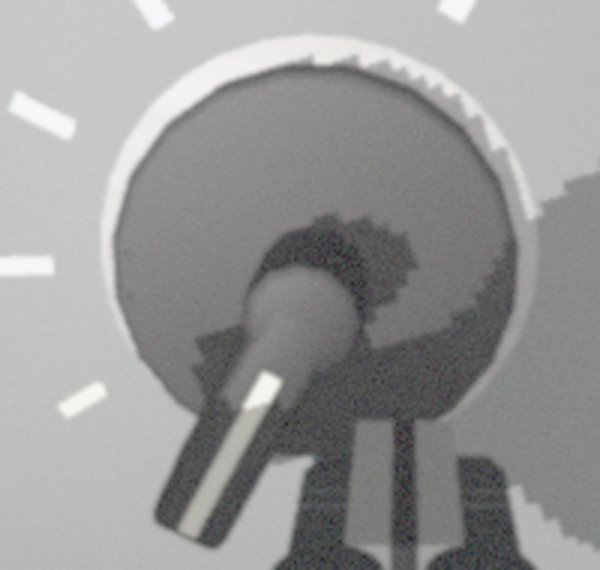

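```bash
cat >> h.py <<'E'
def ang(c,a,b,h=.031):
    a,b=[ondeck(c,*q,D,h) for q in (a,b)]; d=b-a; print("line",(a*1e3).round(1),(b*1e3).round(1),"ang",np.degrees(np.arctan2(d[1],d[0])).round(1),"tip radial",np.degrees(np.arctan2(b[1],b[0])).round(1))
E
python3 - <<'E'
from h import *; import json
c=json.load(open("w4.json")); px=lambda u,v:(151+u/3-1/3,117+v/3-1/3)
ang(c,px(272,378),px(190,530))
for q in ((82,400),(20,265),(43,115),(153,10)):
    a=ondeck(c,*px(*q),D,0); print((a*1e3).round(1),np.degrees(np.arctan2(a[1],a[0])).round(1))
E
```

```text
line [ 3.6  7.5 31. ] [16.2 29.1 31. ] ang 59.7 tip radial 60.9
[39.1 22.9 -0. ] 30.3
[45.9  0.   0. ] 0.0
[ 39.2 -22.9  -0. ] -30.3
[ 21.3 -37.4  -0. ] -60.3
```

The crop shows the pointer line from (272,378) to (190,530), which is 60° in the deck frame. That puts it on click 2, two bars clear of off. The visible bars fit 30/0/-30/-60°, so the frame is confirmed. I'll follow the arc up behind the pointer.

```bash
python3 -m crank '-.001 -.002 .0005 0 0 .075 1;-.001 -.002 .0005 0 0 .075 1;-.001 -.002 0 0 0 .075 1;-.001 -.002 0 0 0 .075 1;-.001 -.002 0 0 0 .075 1;0 0 0 0 0 0 1'|sed -n 4p;python3 -c "
from h import *
where(); where(60); goal(polar(60,.028,.015,.0165),60)"
```

```text
ft_force: [-1.5, 0.6, 0.7]
t 6.72 tip deck mm [-3.1 33.2 16.8] tool ang 65.8 rho,s mm [29.  16.5] F deck [-1.5  0.2  0.9] q6 -0.49 tilt [ 0.002  0.013 -1.   ]
t 6.72 tip deck mm [-3.1 33.2 16.8] tool ang 65.8 rho,s mm [27.1 19.3] F deck [-1.5  0.2  0.9] q6 -0.49 tilt [ 0.002  0.013 -1.   ]
shift [-0.0006 -0.0043  0.0003] turn [0.004  0.0122 0.1011]
```

```bash
python3 -m crank '-.001 -.003 0 0 0 .05 1;-.0006 -.0025 0 0 0 .05 1;0 0 0 0 0 0 1'|sed -n 4p;W='from h import *
where()'; python3 -c "$W
where(60)"; for i in 1; do python3 -m crank '-.0006 -.002 0 0 0 .05 1'|sed -n 4p; python3 -c "$W"; done; python3 -m crank '-.0006 -.002 0 0 0 .05 1'|sed -n 4p; python3 -c "$W"; python3 -m crank '-.0006 -.002 0 0 0 .05 1'|sed -n 4p; python3 -c "$W"
```

```text
ft_force: [-1.1, 0.2, 1.3]
t 6.97 tip deck mm [-0.  33.4 16.8] tool ang 60.4 rho,s mm [29.  16.5] F deck [-0.9 -0.1  1.4] q6 -0.4 tilt [-0.002  0.015 -1.   ]
t 6.97 tip deck mm [-0.  33.4 16.8] tool ang 60.4 rho,s mm [28.9 16.7] F deck [-0.9 -0.1  1.4] q6 -0.4 tilt [-0.002  0.015 -1.   ]
ft_force: [-2.3, 2.1, -0.0]
t 7.05 tip deck mm [ 1.2 33.3 16.8] tool ang 57.7 rho,s mm [28.8 16.8] F deck [-2.7  1.4  0.4] q6 -0.36 tilt [-0.003  0.015 -1.   ]
ft_force: [-1.1, 1.1, -0.2]
t 7.13 tip deck mm [ 2.8 33.2 16.9] tool ang 54.9 rho,s mm [28.8 16.8] F deck [-1.4  0.7  0. ] q6 -0.31 tilt [-0.003  0.016 -1.   ]
ft_force: [-0.4, 1.1, 1.1]
t 7.22 tip deck mm [ 4.6 33.  16.9] tool ang 52.1 rho,s mm [28.8 16.6] F deck [-0.5  0.9  1.2] q6 -0.27 tilt [-0.003  0.017 -1.   ]
```

```bash
cat >> h.py <<'E'
def pointer(im=None,c=None):
    if im is None: c=viewer.calibration("wrist"); im=viewer.camera("wrist")[:,:,::-1]
    M,p=D; vs,us=np.mgrid[0:420,0:560]; d=np.stack([(us-c["cx"])/c["fx"],(vs-c["cy"])/c["fy"],np.ones(us.shape)],-1)@R.from_quat(c["rotation"]).as_matrix().T@M
    e=M.T@(np.array(c["eye"])-p); q=e+d*((.031-e[2])/d[...,2])[...,None]; r=np.hypot(q[...,0],q[...,1])
    g=im.min(2).astype(float); m=((r>.008)&(r<.028)).astype(np.uint8); bg=cv2.medianBlur(im.min(2),21)
    m&=(g>np.maximum(70,bg+25)).astype(np.uint8)
    n,l,st,ce=cv2.connectedComponentsWithStats(m)
    for i in np.argsort(-st[1:,4])[:3]+1:
        P=q[l==i][:,:2]; P0=P.mean(0); v=np.linalg.svd(P-P0)[2][0]; v=v*np.sign(v@P0); ex=np.ptp((P-P0)@v),np.ptp((P-P0)@[-v[1],v[0]])
        print("  blob",st[i,4],ce[i].round(),"size mm",(1e3*np.array(ex)).round(1),"ang line",np.degrees(np.arctan2(v[1],v[0])).round(1),"radial",np.degrees(np.arctan2(P0[1],P0[0])).round(1))
E
python3 - <<'E'
from h import *; import json
for k in "24": print(k); pointer(cv2.imread(f"pics/w{k}full.png"),json.load(open(f"w{k}.json")))
print("now"); where(); pointer()
E
```

```text
2
  blob 143 [256. 182.] size mm [19.6  3.9] ang line 106.6 radial 107.5
  blob 80 [284. 177.] size mm [18.3  4.9] ang line 74.5 radial 163.4
  blob 57 [237. 188.] size mm [19.7  3.3] ang line -12.7 radial 73.5
4
  blob 336 [231. 261.] size mm [20.   3.3] ang line 59.6 radial 61.2
  blob 142 [188. 191.] size mm [18.7  3.5] ang line -105.8 radial -32.2
  blob 109 [247. 273.] size mm [7.2 4.3] ang line 15.3 radial 83.4
now
t 7.22 tip deck mm [ 4.6 33.  16.9] tool ang 52.1 rho,s mm [28.8 16.6] F deck [-0.5  0.9  1.2] q6 -0.27 tilt [-0.003  0.017 -1.   ]
  blob 328 [238. 269.] size mm [20.1  2.8] ang line 45.6 radial 47.2
  blob 207 [179. 199.] size mm [24.3  4.3] ang line -132.8 radial -63.7
  blob 60 [217. 283.] size mm [4.3 2.5] ang line 33.9 radial 28.8
```

```bash
python3 -m crank '-.0006 -.002 0 0 0 0 1;0 0 0 0 0 0 1;0 0 0 0 0 0 1'|sed -n 4p;python3 -c "
from h import *
where();pointer()
where(30); goal(polar(30,.028,.022,.0165),30)"
```

```text
ft_force: [-0.5, 0.3, 0.7]
t 7.52 tip deck mm [ 7.5 31.4 16.8] tool ang 52.4 rho,s mm [29.4 13.3] F deck [-0.4  0.1  0.7] q6 -0.27 tilt [-0.001  0.015 -1.   ]
  blob 323 [234. 265.] size mm [20.   2.7] ang line 29.4 radial 30.9
  blob 199 [247. 280.] size mm [10.5  3.8] ang line 32.2 radial 48.2
  blob 188 [186. 197.] size mm [19.7  3.9] ang line -135.2 radial -62.7
t 7.57 tip deck mm [ 7.5 31.4 16.9] tool ang 52.4 rho,s mm [22.2 23.5] F deck [-0.1 -0.7 -0.4] q6 -0.27 tilt [-0.001  0.015 -1.   ]
shift [-0.005  -0.0034  0.0004] turn [0.0125 0.0092 0.3908]
```

```bash
python3 -m crank '-.003 -.001 0 0 0 .08 1;-.002 0 0 0 0 .08 1;0 -.001 0 0 0 .08 1;0 0 0 0 0 .08 1;0 0 0 0 0 .08 1;0 0 0 0 0 0 1'|sed -n 4p;python3 -c "
from h import *
where();pointer(); goal(polar(30,.028,.021,.0165),30)"
```

```text
ft_force: [0.2, -0.3, -0.3]
t 8.07 tip deck mm [13.3 33.  16.9] tool ang 28.7 rho,s mm [27.5 22.6] F deck [ 0.2 -0.3 -0.3] q6 0.14 tilt [ 0.001  0.014 -1.   ]
  blob 318 [229. 272.] size mm [19.6  2.8] ang line 29.5 radial 30.8
  blob 150 [165. 198.] size mm [19.3  2.3] ang line -158.8 radial -91.3
  blob 78 [195. 282.] size mm [4.8 2.7] ang line 0.4 radial -1.9
shift [-0.0002 -0.0008  0.0004] turn [ 0.0116  0.0074 -0.0201]
```

```bash
python3 -m crank '0 -.002 0 0 0 0 1;-.001 -.0025 0 0 0 .05 1;-.001 -.0025 0 0 0 .05 1;-.001 -.002 0 0 0 .05 1;-.001 -.002 0 0 0 .05 1'|sed -n 4p;python3 -c "
from h import *
where();pointer()"|head -2;  python3 -m crank '-.001 -.002 0 0 0 .04 1'|sed -n 4p;python3 -c "
from h import *
where();pointer()"|head -2
```

```text
ft_force: [0.2, 2.2, -0.6]
t 8.53 tip deck mm [20.3 26.8 17. ] tool ang 17.7 rho,s mm [27.5 19.4] F deck [-0.5  2.1 -0.5] q6 0.31 tilt [-0.002  0.019 -1.   ]
  blob 325 [237. 273.] size mm [19.9  3. ] ang line 18.4 radial 18.7
ft_force: [0.3, 1.0, -0.8]
t 8.67 tip deck mm [21.9 25.1 17. ] tool ang 15.4 rho,s mm [27.8 18.4] F deck [-0.1  1.1 -0.8] q6 0.35 tilt [-0.002  0.019 -1.   ]
  blob 330 [237. 271.] size mm [19.5  2.8] ang line 13.3 radial 13.5
```

```bash
python3 -m crank '0 0 0 0 0 0 1;0 0 0 0 0 0 1'|sed -n 4p;python3 -c "
from h import *
where();pointer(); goal(polar(0,.028,.022,.0165),0)"
```

```text
ft_force: [-0.3, -0.4, 0.8]
t 8.88 tip deck mm [22.7 24.1 16.9] tool ang 15.5 rho,s mm [28.3 17.1] F deck [-0.  -0.5  0.8] q6 0.34 tilt [-0.001  0.017 -1.   ]
  blob 317 [230. 269.] size mm [19.9  2.7] ang line -0.4 radial 0.3
  blob 212 [245. 283.] size mm [10.4  3.9] ang line -0.0 radial 18.5
  blob 52 [186. 265.] size mm [3.4 3. ] ang line -5.8 radial -39.7
shift [-0.0047 -0.0031  0.0004] turn [0.0175 0.0011 0.2705]
```

Click 4 (0°). Next push, to click 5.

```bash
python3 -m crank '-.003 0 0 0 0 .07 1;-.002 0 0 0 0 .07 1;0 0 0 .015 0 .07 1;0 0 0 0 0 .05 1;0 0 0 0 0 0 1'|sed -n 4p;python3 -c "
from h import *
where();pointer()"|head -2; python3 -m crank '0 -.002 0 0 0 0 1;-.001 -.0025 0 0 0 .05 1;-.001 -.0025 0 0 0 .05 1;-.001 -.002 0 0 0 .05 1'|sed -n 4p;python3 -c "
from h import *
where();pointer()"|head -2
```

```text
ft_force: [-0.4, 0.4, -0.1]
t 9.35 tip deck mm [27.7 24.5 16.9] tool ang 0.3 rho,s mm [27.8 24.4] F deck [-0.5  0.3 -0.1] q6 0.61 tilt [ 0.001  0.001 -1.   ]
  blob 323 [223. 271.] size mm [19.5  2.9] ang line -0.2 radial 0.3
ft_force: [1.5, 1.5, -1.6]
t 9.73 tip deck mm [30.2 16.7 17. ] tool ang -8.0 rho,s mm [27.5 20.7] F deck [ 0.8  1.9 -1.7] q6 0.74 tilt [ 0.001  0.004 -1.   ]
  blob 323 [235. 271.] size mm [19.6  2.8] ang line -5.5 radial -4.9
```

```bash
python3 -m crank '-.001 -.002 0 0 0 .05 1;-.001 -.002 0 0 0 .04 1'|sed -n 4p;python3 -c "
from h import *
where();pointer()"|head -2;  python3 -m crank '-.001 -.002 0 0 0 .04 1'|sed -n 4p;python3 -c "
from h import *
where();pointer()"|head -2
```

```text
ft_force: [-0.2, 0.9, 0.2]
t 9.95 tip deck mm [31.6 12.7 17.1] tool ang -13.2 rho,s mm [27.8 19.6] F deck [-0.4  0.8  0.3] q6 0.83 tilt [ 0.001  0.006 -1.   ]
  blob 325 [237. 271.] size mm [19.9  2.8] ang line -13.0 radial -12.6
ft_force: [-0.5, 1.0, 1.1]
t 10.08 tip deck mm [32.1 10.4 17.1] tool ang -15.5 rho,s mm [28.2 18.5] F deck [-0.6  0.8  1.2] q6 0.86 tilt [ 0.001  0.006 -1.   ]
  blob 321 [237. 270.] size mm [19.8  2.4] ang line -17.5 radial -17.6
```

```bash
python3 -m crank '0 0 0 0 0 0 1;-.003 0.001 0 0 0 .07 1;-.002 0 0 0 0 .07 1;0 0 0 0 0 .07 1;0 0 0 0 0 .03 1;0 0 0 0 0 0 1'|sed -n 4p;python3 -c "
from h import *
where();pointer()"|head -2; python3 -m crank '0 -.002 0 0 0 0 1;-.001 -.0025 0 0 0 .05 1;-.001 -.0025 0 0 0 .05 1;-.001 -.002 0 0 0 .05 1'|sed -n 4p;python3 -c "
from h import *
where();pointer()"|head -2
```

```text
ft_force: [-0.1, 0.2, 0.0]
t 10.63 tip deck mm [36.9  7.7 17. ] tool ang -29.2 rho,s mm [28.5 24.8] F deck [-0.2  0.2  0.1] q6 1.1 tilt [ 0.     0.002 -1.   ]
  blob 327 [222. 269.] size mm [19.8  2.8] ang line -30.4 radial -30.8
ft_force: [1.3, 2.3, -0.7]
t 11.02 tip deck mm [35.2 -0.7 17.2] tool ang -37.6 rho,s mm [28.3 21. ] F deck [ 0.5  2.6 -0.7] q6 1.23 tilt [ 0.002  0.004 -1.   ]
  blob 321 [235. 269.] size mm [19.6  2.8] ang line -34.6 radial -35.1
```

Click 5 was reached (-30.4°). This is the last push, past -45° and then off the pointer.

```bash
python3 -m crank '-.001 -.002 0 0 0 .05 1;-.001 -.002 0 0 0 .04 1'|sed -n 4p;python3 -c "
from h import *
where();pointer()"|head -2;  python3 -m crank '-.001 -.002 0 0 0 .04 1'|sed -n 4p;python3 -c "
from h import *
where();pointer()"|head -2; python3 -m crank '0 0 0 0 0 0 1;0 .003 0 0 0 0 1;0 .003 0 0 0 0 1;0 0 0 0 0 0 1'|sed -n 4p;python3 -c "
from h import *
where();pointer()"|head -2
```

```text
ft_force: [0.7, 0.8, -0.0]
t 11.23 tip deck mm [34.6 -4.6 17.4] tool ang -42.8 rho,s mm [28.5 20.1] F deck [ 0.5  1.  -0.1] q6 1.32 tilt [ 0.003  0.005 -1.   ]
  blob 322 [236. 268.] size mm [19.5  2.8] ang line -41.7 radial -42.0
ft_force: [0.4, 0.4, 0.2]
t 11.37 tip deck mm [33.9 -6.9 17.5] tool ang -45.0 rho,s mm [28.9 19.1] F deck [0.3 0.5 0.1] q6 1.35 tilt [ 0.003  0.005 -1.   ]
  blob 318 [237. 267.] size mm [19.4  2.8] ang line -45.5 radial -46.2
ft_force: [-0.1, 0.2, -0.2]
t 11.75 tip deck mm [37.8 -3.5 17.5] tool ang -44.7 rho,s mm [29.3 24.1] F deck [-0.2  0.1 -0.2] q6 1.35 tilt [ 0.002  0.003 -1.   ]
  blob 328 [219. 266.] size mm [19.9  2.8] ang line -51.9 radial -52.6
```

```bash
python3 -m crank '0 0 0 0 0 0 1;0 0 0 0 0 0 1;0 0 0 0 0 0 1;0 0 0 0 0 0 1'|sed -n 4p;python3 -c "
from h import *
where();pointer()"|head -2
```

```text
ft_force: [-0.0, 0.3, -0.8]
t 12.13 tip deck mm [37.4 -3.6 17.1] tool ang -44.7 rho,s mm [29.1 23.8] F deck [-0.2  0.2 -0.8] q6 1.35 tilt [ 0.001  0.002 -1.   ]
  blob 328 [213. 266.] size mm [20.   2.8] ang line -60.5 radial -61.5
```

The dial rests on six (line at -60.5°). I'll lift off, turn the tool square to the deck and move above the start key.

```bash
python3 -m crank '0 .001 -.01 0 0 0 1;0 0 -.02 0 0 0 1;0 0 -.02 0 0 0 1;0 0 -.02 0 0 0 1;0 0 0 0 0 -.11 1;0 0 0 0 0 -.11 1;0 0 0 0 0 -.11 1;0 0 0 0 0 -.11 1;0 0 0 0 0 -.11 1;0 0 0 0 0 -.11 1;0 0 0 0 0 -.11 1;0 0 0 0 0 0 1'|sed -n 4p;python3 -c "
from h import *
where(); goal([-.0035,-.1105,.06],0)"
```

```text
ft_force: [0.1, -0.3, -0.9]
t 13.18 tip deck mm [ 40.  -2. 101.] tool ang 1.6 rho,s mm [40.  -3.1] F deck [ 0.  -0.3 -0.9] q6 0.55 tilt [ 0.008  0.007 -1.   ]
shift [ 0.0468 -0.1074  0.0399] turn [0.0067 0.0077 0.0282]
```

```bash
python3 -m crank '.0095 -.021 0 0 0 .028 1;.0095 -.021 0 0 0 0 1;.0095 -.021 0 0 0 0 1;.009 -.021 0.01 0 0 0 1;.009 -.021 .01 0 0 0 1;0 0 .01 0 0 0 1;0 0 0 0 0 0 1;0 0 0 0 0 0 1'|sed -n 4p;python3 -c "
from h import *
where(); goal([-.0035,-.1105,.015],0); pointer()
c=viewer.calibration('wrist'); M,p=D; print('key px',proj(c,p+M@[-.0035,-.1105,.009]).round(),'tip axis px',proj(c,p+M@[-.0035,-.1105,.03]).round())
im=viewer.camera('wrist')[:,:,::-1]; cv2.imwrite('pics/w5.png',im)"
```

```text
ft_force: [-0.4, 0.2, 0.0]
t 13.85 tip deck mm [  -5.6 -108.3   74.2] tool ang -1.3 rho,s mm [  -3.2 -108.4] F deck [-0.4  0.1  0.1] q6 0.47 tilt [ 0.016  0.012 -1.   ]
shift [-0.0015 -0.0027  0.0592] turn [ 0.012   0.0155 -0.022 ]
  blob 216 [449. 259.] size mm [19.8  3.8] ang line -61.1 radial -61.2
  blob 54 [479. 280.] size mm [7.3 2.7] ang line 31.0 radial 10.6
  blob 46 [508. 257.] size mm [6.1 2.6] ang line 58.1 radial 66.9
key px [280. 230.] tip axis px [280. 243.]
```

View pics/w5.png

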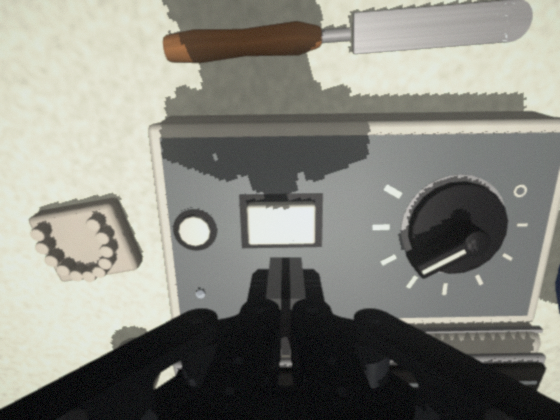

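The pointer lies on the sixth bar (389,260). The key is centred at (281,226), as predicted, and the round key at (195,230) is clear. Next I'll descend.

```bash
python3 -m crank '-.0015 -.0025 .015 .012 .015 -.02 1;0 0 .015 0 0 0 1;0 0 .015 0 0 0 1;0 0 .012 0 0 0 1;0 0 0 0 0 0 1;0 0 0 0 0 0 1'|sed -n 4p;python3 -c "
from h import *
where(); goal([-.0035,-.1105,.0045],0)"
```

```text
ft_force: [-0.1, -1.3, 1.0]
t 14.45 tip deck mm [   4.1 -102.3   20.3] tool ang 0.1 rho,s mm [   3.9 -102.3] F deck [ 0.4 -1.3  1. ] q6 0.45 tilt [ 0.013  0.008 -1.   ]
shift [ 0.0076 -0.0082  0.0156] turn [0.0076 0.0126 0.002 ]
```

```bash
python3 -m crank '.0038 -.004 0 0 0 0 1;.0038 -.004 0 0 0 0 1;0 0 .004 0 0 0 1;0 0 .003 0 0 0 1;0 0 0 0 0 0 1'|sed -n 4p;python3 -c "
from h import *
where(); goal([-.0035,-.1105,.0045],0)"
```

```text
ft_force: [0.3, -1.2, -0.2]
t 14.87 tip deck mm [  -1.6 -108.8   16.1] tool ang 0.1 rho,s mm [  -1.9 -108.8] F deck [ 0.6 -1.1 -0.3] q6 0.44 tilt [ 0.018  0.011 -1.   ]
shift [ 0.0018 -0.0016  0.0116] turn [0.0105 0.018  0.0027]
```

```bash
python3 -m crank '.001 -.001 .003 0 0 0 1;.001 0 .003 0 0 0 1;0 0 0 0 0 0 1'|sed -n 4p;python3 -c "
from h import *
where()"; python3 -m crank '0 0 .002 0 0 0 1;0 0 .002 0 0 0 1;0 0 .002 0 0 0 1'|sed -n 4p;python3 -c "
from h import *
where()"; python3 -m crank '0 0 .002 0 0 0 1'|sed -n 4p;python3 -c "
from h import *
where()"
```

```text
ft_force: [-0.8, 0.3, 0.0]
t 15.12 tip deck mm [  -3.1 -109.8   10.2] tool ang 0.1 rho,s mm [  -3.3 -109.8] F deck [-0.8  0.1  0.1] q6 0.44 tilt [ 0.019  0.011 -1.   ]
ft_force: [-9.6, 0.2, 21.0]
t 15.37 tip deck mm [  -2.8 -109.7    4.8] tool ang 0.1 rho,s mm [  -3.  -109.7] F deck [-6.3 -2.4 22.1] q6 0.44 tilt [ 0.02   0.011 -1.   ]
ft_force: [-13.2, -0.2, 26.6]
t 15.45 tip deck mm [  -2.7 -109.7    4.6] tool ang 0.1 rho,s mm [  -3.  -109.7] F deck [-8.8 -3.8 28.1] q6 0.44 tilt [ 0.02   0.012 -1.   ]
```

The key has bottomed: the tip is at 4.6 mm and the force has risen to 28 N. Lifting away.

```bash
python3 -m crank '0 0 -.004 0 0 0 1;0 0 -.008 0 0 0 1;0 0 -.015 0 0 0 1;0 0 -.02 0 0 0 1;0 0 -.02 0 0 0 1;0 0 0 0 0 0 1;0 0 0 0 0 0 1;0 0 0 0 0 0 1'|sed -n 4p;python3 -c "
from h import *
where(); pointer()
im=viewer.camera('wrist')[:,:,::-1]; t=viewer.camera('top')[:,:,::-1]; cv2.imwrite('pics/end.png',np.hstack([im[:,:],cv2.resize(t[110:290,190:370],(420,420))])[:, ::1][:420,180:980])"
```

```text
ft_force: [0.1, 0.4, -0.7]
t 16.12 tip deck mm [  -3.9 -110.2   75.1] tool ang 0.1 rho,s mm [  -4.1 -110.2] F deck [-0.2  0.4 -0.6] q6 0.44 tilt [ 0.021  0.012 -1.   ]
  blob 216 [451. 259.] size mm [20.   4.1] ang line -61.4 radial -61.1
  blob 49 [480. 280.] size mm [7.1 2.5] ang line 31.8 radial 9.3
  blob 46 [508. 258.] size mm [6.6 2.5] ang line 61.2 radial 65.9
```

View pics/end.png

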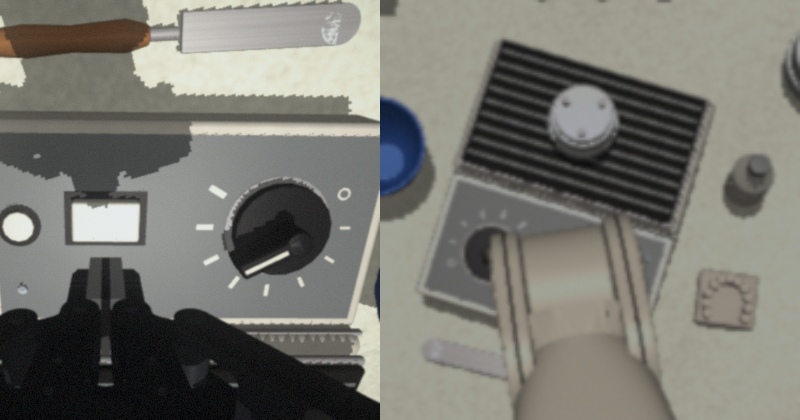

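The pointer is on the sixth bar and the key is up (its face shows at (105,221)). The flask, bowl, spatula, model and bottle stand where they were, and the tool is clear. Handing in.

```bash
python3 -c "
from workcell import order
print(order.job_done())"
```

```text
the job is handed in; nothing more can be done
None
```

I pushed the dial round to the sixth click with the closed fingertip, then pressed the start key fully down once and let it come up. I handed the job in at about 16 s; it reported no verdict.

**Dial:** The last two looks put the pointer line at -61.1° and -61.4° (sixth click is -60°), and it lies on the sixth bar. Wrist force readings stayed around 3 N while pushing, though I sampled them only between moves.

**Start key:** At the bottom the fingertip was about 4.5 mm below the key's resting height, with the force up to 28 N, so the key was fully down. In the last picture it looks up again.

**Everything else:** In the last pictures the round key, flask, bowl, model and bottle look where they were. The spatula does too, though the arm hid part of it from above. The tool stands about 65 mm clear of the key.

**What disagreed:**
- **Start position:** The pointer first read about 106°, roughly midway between off (120°) and click 1 (90°), not on a click as described.
- **Click 1 not seen:** My first push ended on click 2, so I never saw it resting on click 1. Clicks 2 to 6 all matched the bars within about 1°.
- **Sideways drift:** Moves with a turn in them carried the tip up to about 10 mm off to the side. I corrected this before pressing the key.

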